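Open the bench press by one turn of its hand wheel

ROBOT

A 6-joint arm with a two-finger parallel gripper is mounted at the origin on the work surface. World frame = base frame: x ahead of the robot, y to its left, z up, the work surface at z = 0. Lengths are in m, angles in rad, forces in N, time in s.
With the tool pointing down it reaches from about 0.3 to 0.875 m from the base axis. Payload 6.4 kg.
Tool frame: the origin (TCP) lies on the centre line of the jaws, within the pads' length; the fingertips stand 8 mm ahead of it and the grasp point (between the pads) lies 11 mm behind it; z points along the fingers, y is the line along which they close (so a half turn about z gives the same grasp; the last joint's range is limited). The gripper opens to 88 mm and grips with 3 to 60 N. Pads are 18 mm wide; open, the fingers measure 123 mm over their backs; the gripper's body (75 mm by 187 mm) begins 45 mm behind the grasp point.
Start: joints at [-1.472, 0.181, 1.607, -0, 1.354, -0.206], TCP at [0.173, -0.549, 0.247] pointing down, gripper open.
Joint ranges: [-2.99, 2.99], [-0.89, 2.07], [0.3, 2.58], [-1.14, 4.28], [0, 2.63], [-3.12, 3.12]. Speed limits (rad/s): [2.57, 2.57, 3.01, 3.14, 3.14, 3.14].

INTERFACE

Orientations are given as a unit quaternion [x, y, z, w].
In Python, from plant import ctrl gives the robot as it stands.
- The arm moves only by the shell command python3 shift.py 'ROWS' [FORCE]. ROWS is 1 to 5 rows, parted by semicolons, with the numbers parted by commas; each row has 7 numbers: a rotation vector rx, ry, rz in rad, then dx, dy, dz in m, then the opening from 0.0 (shut) to 1.0 (fully open); each row shifts and turns the commanded pose from where the row before left it, along the tool's axes as they then stand; what a row does not reach is not made up. A row lasts 1/8 s, in which the tool goes at most 0.0625 m and 0.188 rad, less where a joint would pass 70% of its speed; a pose out of reach is approached as far as the arm can. The fingers move at their own pace and stop on an object; FORCE is the grip in N (left out, the last holds). Time passes only in rows, so rows that do not move let the fingers close. It prints the time, the measured TCP pose, the force, the opening and the grip force at its end. Input that does not fit is refused with a message, and nothing moves.
- ctrl.get_obs(): the state, without advancing time (a new reading comes with each control period).
- ctrl.read_camera(name): name is "scene" or "side" or "wrist"; returns the picture (384x512x3 uint8, red, green, blue); there is no depth.
- ctrl.get_calibration(name): a dict with "fx", "fy", "cx", "cy" (pixels), "extrinsics" (4x4, takes a point from camera to world coordinates); the wrist camera has in their place "mount" (4x4, takes a point from camera to tool coordinates, whose origin is the TCP and whose axes are the flange's). Camera axes: x right, y up, looking along -z (the intrinsics and any distortion apply to the point x, -y, -z); pixel columns grow to the right and rows downward; lengths in m; the calibration is good to about 2 mm. The wrist camera is an equidistant fisheye: a pixel r from the principal point sees the ray r / f radians off the axis. A picture is of the moment at which its call begins: read the wrist's pose just before it. get_calibration takes no time and is no camera call.
- ctrl.job_done(): hands the job in; it is judged then, once.
The state is a dict: "clock": time; "qpos": joint angles; "joint_velocities": joint speeds; "joint_efforts": joint torques, N m; "eef_pos": TCP position; "orientation": TCP orientation; "force": force on the tool from outside, world axes, zero at the start; "torque": the same for the moment, N m; "finger_gap": opening from 0.0 (shut) to 1.0 (fully open); "finger_force": force on a finger pad.
Only numpy, scipy, OpenCV 4.12 (cv2) and the standard library are available. Lean on these libraries where they do the work, as an engineer would, in place of code of your own. Each camera call takes 0.05 s, during which the arm holds its last target. There are 200 camera calls.

TASK

Open the bench press by exactly one full turn: with the fingertips, push the red upright handle of the hand wheel round counterclockwise (seen from above) until it has gone once round and stands where it started, then leave it and move clear. Push it gently and never grip it, and leave the bottle and jar where they are.

Things in the scene. Friction and masses are not known exactly. Their poses are not given: they have to be found in the camera images.
- press: Green bench press, fixed; base 250 (x) by 290 (y) mm, green crosshead 125 to 155 mm above the bench on two steel columns. Origin: centre of its underside, on the bench; z up, and the hand wheel turns about this z axis. Its place and yaw vary but it cannot move. The steel screw on the axis ends below 250 mm above the bench.
- handle: Red upright cylinder, 24 mm diameter, 55 mm tall, spinning freely on an upright pin on the dark steel wheel at the end of a spoke, 85 mm from the axis. Origin: centre of its foot, 195 mm above the bench (top at 250); z up. Rim: 16 mm round bar, 186 mm outside diameter, top at 193 mm; above the rim is free space all round but for the handle. A 30 mm steel boss at the foot ends level with it.
- wheel (a joint): Angle of the hand wheel in rad; grows as the wheel turns counterclockwise seen from above, which raises the platen 10 mm a turn. It starts anywhere from 0 to 5; one turn adds 6.283. It does not stop or click at one turn (end stops at -0.3 and 16). Stiff: pushing the handle takes about 3 N, and the wheel stays where it is left.
- bottle: Loose amber bottle, 60 mm diameter, 170 mm tall, standing on the bench beside the press. Origin at the centre of its foot. Leave alone.
- jar: Loose green glass jar with white lid, 72 mm diameter, 95 mm tall, standing on the bench beside the press. Origin at the centre of its foot. Leave alone.

How it is judged:
By the outcome, as a careful person would: the job done as asked, in the order asked, and still so for the second after the job is handed in, with the robot touching nothing.
It also fails if it takes over 51 s, if anything falls off the work surface, if the arm or the gripper's body presses on something with over 40 N, if the wrist force passes 120 N, or if a joint passes its speed limit or range.

## Working session

There is one attempt and no reset: what is moved stays moved. The work goes in short steps, Python scripts to look and compute and a shell command to move; the robot and the scene stay as the last step left them, time stands still between calls to the robot, and variables do not carry over. Pictures are saved under pics/ and viewed, at most 10 in all, crops included, and the job is handed in when it is done.

```bash
ls; mkdir -p pics; python3 - <<'E'
from plant import ctrl
import cv2,numpy as np
o=ctrl.get_obs();print(o)
ims=[ctrl.read_camera(n) for n in("scene","side")]
for n,i in zip(("scene","side"),ims):
    cv2.imwrite(f"pics/{n}0.png",i[...,::-1]); c=ctrl.get_calibration(n); print(n,c)
cv2.imwrite("pics/both0.png",cv2.resize(np.vstack([i[...,::-1] for i in ims]),None,fx=.78,fy=.78))
print(ctrl.get_calibration("wrist"))
E
```

```text
pics
plant.py
shift.py
{'clock': 0.0, 'qpos': array([-1.47229340e+00,  1.81535600e-01,  1.60797818e+00, -4.02181488e-05,
        1.35377699e+00, -2.06306964e-01]), 'joint_velocities': array([-0.00074159, -0.0001458 ,  0.00132951, -0.00231225, -0.00040497,
        0.00108966]), 'joint_efforts': array([-9.00795726e-05, -4.33862865e+01, -3.41850257e+01,  7.02906051e-02,
        3.85236356e-02, -1.34406068e-04]), 'eef_pos': array([ 0.17251465, -0.54797918,  0.24582759]), 'orientation': array([ 9.88407812e-01,  1.51819881e-01,  2.61384954e-05, -8.48880849e-04]), 'force': array([-0.48263486, -0.67296127,  0.00392094]), 'torque': array([-0.01364154, -0.03771577, -0.01896311]), 'finger_force': 0.0, 'finger_gap': 1.000143348138948}
scene {'fx': 387.5016830369997, 'fy': 387.5016830369997, 'cx': 257.31845583160157, 'cy': 197.16047198782357, 'extrinsics': array([[-0.67314134, -0.38823702,  0.62940666,  1.08303483],
       [ 0.73913024, -0.38061933,  0.55571163,  0.50750105],
       [ 0.02381652,  0.83928597,  0.54316833,  0.59643314],
       [ 0.        ,  0.        ,  0.        ,  1.        ]])}
side {'fx': 405.9768195089771, 'fy': 405.9768195089771, 'cx': 248.07770071233426, 'cy': 192.81500545381257, 'extrinsics': array([[ 0.93959885,  0.23081023, -0.25274618,  0.31271994],
       [-0.34179218,  0.59339139, -0.7287419 , -0.63621853],
       [-0.01822368,  0.77111173,  0.636439  ,  0.72679057],
       [ 0.        ,  0.        ,  0.        ,  1.        ]])}
{'fx': 297.3186396354542, 'fy': 297.3186396354542, 'cx': 253.89963498852106, 'cy': 189.98760185940353, 'mount': array([[ 6.52126315e-04,  9.48699327e-01,  3.16179004e-01,
         8.18123770e-02],
       [ 9.99999664e-01, -4.61390420e-04, -6.78113702e-04,
        -1.63224820e-04],
       [-4.97444049e-04,  3.16179340e-01, -9.48699308e-01,
        -1.39614300e-01],
       [ 0.00000000e+00,  0.00000000e+00,  0.00000000e+00,
         1.00000000e+00]])}
```

View pics/both0.png

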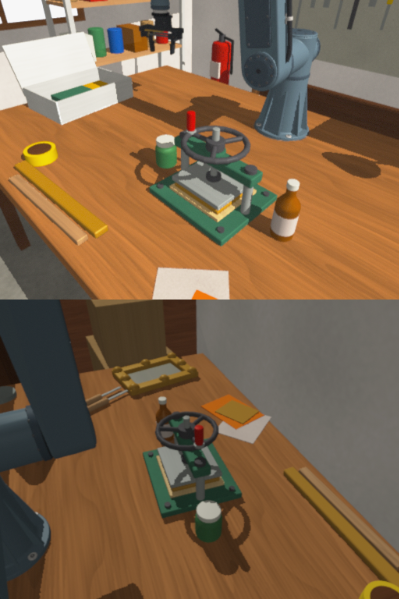

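The press stands mid-bench. The red handle is near (245,154) in the scene view and (255,174) in the side view, with the wheel dark grey. Next I measure the handle and the rim.

```bash
cat > h.py <<'E'
from plant import ctrl
import cv2,numpy as np
from scipy.optimize import least_squares
def ray(n,px):
    c=ctrl.get_calibration(n);E=c["extrinsics"];px=np.atleast_2d(px).astype(float)
    d=np.c_[(px[:,0]-c["cx"])/c["fx"],-(px[:,1]-c["cy"])/c["fy"],-np.ones(len(px))]@E[:3,:3].T
    return E[:3,3],d
def plane(n,px,z):
    o,d=ray(n,px);return (o+d*((z-o[2])/d[:,2])[:,None])[:,:2]
def tri(a,b):
    (p,u),(q,v)=ray("scene",a),ray("side",b);u=u[0];v=v[0]
    s=np.linalg.lstsq(np.c_[u,-v],q-p,rcond=None)[0];A=p+s[0]*u;B=q+s[1]*v
    return (A+B)/2,np.linalg.norm(A-B)
def red(im,box):
    i=im.astype(int);m=((i[...,0]>90)&(i[...,0]>2.5*i[...,1])&(i[...,0]>2.5*i[...,2])).astype(np.uint8)
    k=np.zeros_like(m);x0,y0,x1,y1=box;k[y0:y1,x0:x1]=1;m*=k
    n,l,s,c=cv2.connectedComponentsWithStats(m);j=1+np.argmax(s[1:,4]);return s[j],c[j],l==j
E
python3 - <<'E'
from h import *
B={"scene":(150,100,360,260),"side":(180,120,300,260)};C={}
for n in B:
    im=cv2.imread(f"pics/{n}0.png")[...,::-1];s,c,m=red(im,B[n]);C[n]=c;print(n,s,c)
    x0,y0,x1,y1=(170,130,350,300) if n=="scene" else (180,120,310,260)
    cv2.imwrite(f"pics/{n}_c.png",cv2.resize(im[y0:y1,x0:x1,::-1],None,fx=3,fy=3,interpolation=cv2.INTER_CUBIC))
print(tri(C["scene"],C["side"]))
E
```

```text
scene [239 141  12  27 277] [244.8267148  154.18772563]
side [250 161  11   7  63] [254.61904762 163.96825397]
(array([0.55553443, 0.00812766, 0.23413137]), np.float64(0.007230724987190669))
```

View pics/scene_c.png

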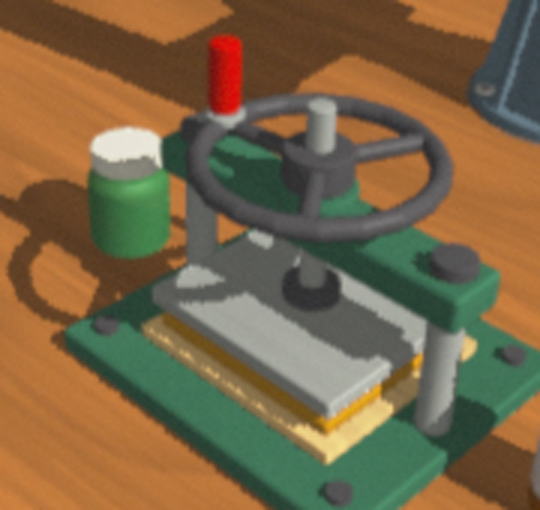

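View pics/side_c.png

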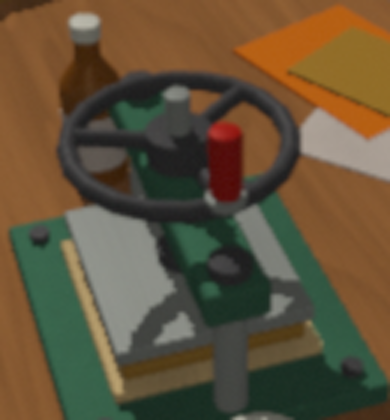

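Both crops show the wheel clearly. The rim spans about (187..453, 95..238) in the scene crop and (60..298, 70..220) in the side crop, and the handle foot is at (225,110) and (226,195). Next I fit the rim circle from dark pixels cast onto its plane.

```bash
cat >> h.py <<'E'
BX={"scene":(150,90,400,280),"side":(180,100,330,270)}
def red2(im,n):
    i=im.astype(int);m=((i[...,0]>70)&(i[...,0]>3.5*i[...,1])&(i[...,0]>3.5*i[...,2])).astype(np.uint8)
    k=np.zeros_like(m);x0,y0,x1,y1=BX[n];k[y0:y1,x0:x1]=1
    _,l,s,c=cv2.connectedComponentsWithStats(m*k);j=1+np.argmax(s[1:,4])
    return cv2.minAreaRect(np.argwhere(l==j)[:,::-1].astype(np.float32)),c[j],s[j]
def handle(ims):
    r={n:red2(ims[n],n) for n in ims}
    p=tri(r["scene"][1],r["side"][1])
    return p,{n:(plane(n,r[n][1],.2225)[0].round(4),r[n][2].tolist()) for n in r}
E
python3 - <<'E'
from h import *
ims={n:cv2.imread(f"pics/{n}0.png")[...,::-1] for n in BX}
print(handle(ims))
for n in ims:
  hsv=cv2.cvtColor(np.ascontiguousarray(ims[n]),cv2.COLOR_RGB2HSV);x0,y0,x1,y1=BX[n]
  m=np.zeros(hsv.shape[:2],bool);m[y0:y1,x0:x1]=True
  m&=(hsv[...,1]<70)&(hsv[...,2]<100)
  px=np.argwhere(m)[:,::-1]
  for z in (.180,.185,.19):
    c0=np.array([.5,0.02]) if False else None
    s={"scene":(277,187),"side":(240,168)}[n]
    q=plane(n,px,z);c=plane(n,[s],z)[0];R=.085
    for _ in range(15):
      d=np.linalg.norm(q-c,axis=1);k=abs(d-R)<.014
      f=least_squares(lambda p:np.hypot(*(q[k]-p[:2]).T)-p[2],[*c,R],loss="soft_l1",f_scale=.004);c=f.x[:2];R=f.x[2]
    print(n,z,f.x.round(4),k.sum())
E
```

```text
((array([ 0.54578359, -0.0069225 ,  0.22385898]), np.float64(0.001456482820884402)), {'scene': (array([ 0.5429, -0.0087]), [240, 142, 11, 26, 257]), 'side': (array([ 0.5469, -0.0059]), [250, 162, 10, 25, 223])})
scene 0.18 [0.5362 0.0761 0.0856] 1078
scene 0.185 [0.5424 0.0808 0.0846] 1098
scene 0.19 [0.5488 0.0856 0.0836] 1117
side 0.18 [0.5441 0.0848 0.0854] 1236
side 0.185 [0.542  0.0782 0.0846] 1240
side 0.19 [0.5399 0.0717 0.0838] 1245
```

```bash
python3 shift.py '0,0,0.1335,0,0,0,0;0,0,0.1335,0,0,0,0;0,0,0,0.03,-0.046,0,0;0,0,0,0.03,-0.046,0,0;0,0,0,0.03,-0.046,0,0' 10
python3 shift.py '0,0,0,0.03,-0.046,0,0;0,0,0,0.03,-0.046,0,0;0,0,0,0.03,-0.046,0,0;0,0,0,0.03,-0.046,0,0;0,0,0,0.03,-0.046,0,0'
python3 shift.py '0,0,0,0.03,-0.046,0,0;0,0,0,0.03,-0.046,0,0;0,0,0,0.03,-0.02,0,0;0,0,0,0,0,0,0;0,0,0,0,0,0,0'
python3 - <<'E'
from h import *
o=ctrl.get_obs();print(o["clock"],o["eef_pos"],o["orientation"],o["qpos"],o["finger_gap"])
ims={n:ctrl.read_camera(n) for n in BX}
print(handle(ims))
cv2.imwrite("pics/b1.png",np.vstack([ims["scene"][110:310,130:400,::-1],ims["side"][90:290,130:400,::-1]]).repeat(1,0))
E
```

```text
clock: 0.72
eef_pos: [0.2578, -0.4055, 0.2462]
orientation: [1.0, 0.019, -0.0, -0.0]
force: [0.2, -0.1, 0.7]
finger_gap: 0.458
finger_force: 0.0
clock: 1.35
eef_pos: [0.399, -0.17, 0.2466]
orientation: [1.0, 0.019, 0.0, 0.0]
force: [0.1, -0.5, -0.3]
finger_gap: 0.007
finger_force: 0.0
clock: 1.98
eef_pos: [0.4835, -0.0566, 0.2462]
orientation: [1.0, 0.019, -0.001, -0.0]
force: [0.1, 1.0, 0.3]
finger_gap: 0.006
finger_force: 0.0
1.975 [ 0.48353156 -0.05655113  0.24623472] [ 9.99818050e-01  1.90626472e-02 -6.91210213e-04 -6.35467627e-05] [-3.60572932e-01 -1.85616076e-02  1.82200380e+00 -4.05045226e-04
  1.33948157e+00  1.17218890e+00] 0.005803805946754723Traceback (most recent call last):
  File "<stdin>", line 4, in <module>
  File "h.py", line 25, in handle
    r={n:red2(ims[n],n) for n in ims}
         ~~~~^^^^^^^^^^
  File "h.py", line 22, in red2
    _,l,s,c=cv2.connectedComponentsWithStats(m*k);j=1+np.argmax(s[1:,4])
                                                      ~~~~~~~~~^^^^^^^^^
    return _wrapfunc(a, 'argmax', axis=axis, out=out, **kwds)
    return bound(*args, **kwds)
ValueError: attempt to get argmax of an empty sequence
```

```bash
python3 shift.py '0,0,0,0.012,-0.0235,0,0;0,0,0,0.012,-0.0235,0,0;0,0,0,0,0,0.014,0;0,0,0,0,0,0.014,0;0,0,0,0,0,0,0'
python3 - <<'E'
from h import *
o=ctrl.get_obs();print(o["clock"],o["eef_pos"],o["force"],o["qpos"])
ims={n:ctrl.read_camera(n) for n in (*BX,"wrist")}
for n in BX:
  try:print(n,red2(ims[n],n)[1:])
  except Exception:print(n,"hidden")
cv2.imwrite("pics/b1.png",np.vstack([np.hstack([ims["scene"][110:310,130:400],ims["side"][90:290,130:400]]),np.zeros((4,540,3),np.uint8),np.pad(ims["wrist"],((0,0),(0,28),(0,0)))])[...,::-1])
E
```

```text
clock: 2.7
eef_pos: [0.5048, -0.0092, 0.2167]
orientation: [1.0, 0.018, -0.002, -0.0]
force: [-0.7, 0.4, 0.2]
finger_gap: 0.008
finger_force: 0.0
2.7 [ 0.5048291  -0.00920065  0.21668683] [-0.69370867  0.36244388  0.24840534] [-2.53551432e-01  5.58081505e-02  1.80863438e+00 -2.52468861e-04
  1.28102281e+00  1.28089370e+00]
scene (array([244.73412698, 154.02777778]), array([240, 142,  11,  26, 252], dtype=int32))
side (array([255.56666667, 184.06666667]), array([252, 182,   8,   5,  30], dtype=int32))
```

View pics/b1.png

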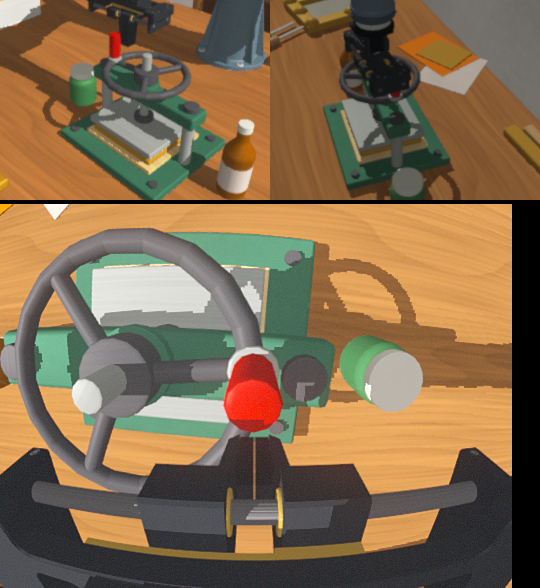

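The pictures show the red handle straight ahead of the closed fingertips: handle at (253,186) and finger seam at column 255 in the wrist view. The jar and bottle are clear. Next I advance to contact and start turning.

```bash
python3 shift.py '0,0,0,0.006,0,0,0;0,0,0,0.006,0,0,0;0,0,0,0.004,0,0,0;0,0,0,0.004,0,0,0'
python3 shift.py '0,0,-0.1047,0.009,0.0017,0,0;0,0,-0.1047,0.009,0.0017,0,0;0,0,-0.1047,0.009,0.0017,0,0;0,0,-0.1047,0.009,0.0017,0,0;0,0,-0.1047,0.009,0.0017,0,0'
cat > st.py <<'E'
from h import *
from scipy.spatial.transform import Rotation as R
A=np.array([.5422,.0795])
o=ctrl.get_obs();p=o["eef_pos"];x=R.from_quat(o["orientation"]).as_matrix()[:2,0]
r=p[:2]-A;yaw=np.degrees(np.arctan2(x[1],x[0]))
# TCP in axis-centred frame: lag along tool x, radial along tool y ; handle angle if in contact (21 ahead) 
y=np.array([x[1],-x[0]]);h=r+.021*x
print("t",o["clock"],"p",p.round(4),"yaw",yaw.round(1),"lag",(r@x).round(4),"rad",(r@y).round(4),"handle est deg",np.degrees(np.arctan2(h[1],h[0])).round(1),"F tool xy",(o["force"][:2]@x).round(1),(o["force"][:2]@y).round(1),o["force"][2].round(1),"j6",o["qpos"][5].round(2))
E
python3 st.py
```

```text
clock: 3.35
eef_pos: [0.5266, -0.0077, 0.2187]
orientation: [1.0, 0.019, -0.0, -0.0]
force: [-6.1, -1.4, 2.7]
finger_gap: 0.006
finger_force: 2.8
clock: 3.98
eef_pos: [0.5714, -0.0052, 0.2185]
orientation: [0.96, 0.279, -0.001, -0.0]
force: [-2.6, -1.0, 1.7]
finger_gap: 0.003
finger_force: 1.7
t 3.975 p [ 0.5714 -0.0052  0.2185] yaw 32.4 lag -0.0207 rad 0.0871 handle est deg -57.4 F tool xy -2.7 -0.5 1.7 j6 0.79
```

Contact is good at about 3 N, and the geometry holds.

```bash
for i in 1; do python3 shift.py '0,0,-0.1047,0.009,0.0017,0,0;0,0,-0.1047,0.009,0.0017,0,0;0,0,-0.1047,0.009,0.0017,0,0;0,0,-0.1047,0.009,0.0017,0,0;0,0,-0.1047,0.009,0.0017,0,0' >/dev/null; done; python3 st.py
python3 shift.py '0,0,-0.1047,0.009,0.0017,0,0;0,0,-0.1047,0.009,0.0017,0,0;0,0,-0.1047,0.009,0.0017,0,0;0,0,-0.1047,0.009,0.0017,0,0;0,0,-0.1047,0.009,0.0017,0,0' >/dev/null; python3 st.py
```

```text
t 4.6 p [0.6093 0.0195 0.2186] yaw 62.3 lag -0.022 rad 0.0873 handle est deg -28.3 F tool xy -3.0 -1.6 1.6 j6 0.32
t 5.225 p [0.6296 0.0599 0.2185] yaw 92.3 lag -0.0232 rad 0.0866 handle est deg 0.9 F tool xy -3.2 -1.4 1.4 j6 -0.13
```

```bash
python3 shift.py '0,0,-0.1047,0.0092,0.0017,0,0;0,0,-0.1047,0.0092,0.0017,0,0;0,0,-0.1047,0.0092,0.0017,0,0;0,0,-0.1047,0.0092,0.0017,0,0;0,0,-0.1047,0.0092,0.0017,0,0' >/dev/null; python3 st.py
python3 shift.py '0,0,-0.1047,0.0092,0.0017,0,0;0,0,-0.1047,0.0092,0.0017,0,0;0,0,-0.1047,0.0092,0.0017,0,0;0,0,-0.1047,0.0092,0.0017,0,0;0,0,-0.1047,0.0092,0.0017,0,0' >/dev/null; python3 st.py
python3 shift.py '0,0,-0.1047,0.0092,0.0017,0,0;0,0,-0.1047,0.0092,0.0017,0,0;0,0,-0.1047,0.0092,0.0017,0,0;0,0,-0.1047,0.0092,0.0017,0,0;0,0,-0.1047,0.0092,0.0017,0,0' >/dev/null; python3 st.py
```

```text
t 5.85 p [0.627  0.106  0.2186] yaw 122.3 lag -0.023 rad 0.0858 handle est deg 31.0 F tool xy -4.0 -1.5 0.6 j6 -0.58
t 6.475 p [0.6016 0.1448 0.2186] yaw 152.3 lag -0.0223 rad 0.0854 handle est deg 61.5 F tool xy -3.1 -1.6 -0.7 j6 -1.04
t 7.1 p [0.5602 0.1658 0.2187] yaw -177.7 lag -0.0215 rad 0.0855 handle est deg 92.0 F tool xy -3.4 -0.8 -1.7 j6 -1.53
```

Half done. Back off, turn the tool back half a turn so the symmetric rear face pushes, and look.

```bash
python3 shift.py '0,0,0,-0.02,0,0,0;0,0,0,-0.025,0,0,0;0,0,0.1848,0,0,0,0;0,0,0.1848,0,0,0,0;0,0,0.1848,0,0,0,0' >/dev/null
python3 shift.py '0,0,0.1848,0,0,0,0;0,0,0.1848,0,0,0,0;0,0,0.1848,0,0,0,0;0,0,0.1848,0,0,0,0;0,0,0.1848,0,0,0,0' >/dev/null
python3 shift.py '0,0,0.1848,0,0,0,0;0,0,0.1848,0,0,0,0;0,0,0.1848,0,0,0,0;0,0,0.1848,0,0,0,0;0,0,0.1848,0,0,0,0' >/dev/null
python3 shift.py '0,0,0.1848,0,0,0,0;0,0,0.1848,0,0,0,0;0,0,0.1848,0,0,0,0;0,0,0.1848,0,0,0,0;0,0,0,0,0,0,0' >/dev/null
python3 st.py
python3 - <<'E'
from h import *
ims={n:ctrl.read_camera(n) for n in BX}
for n in BX:
  try:c=red2(ims[n],n);print(n,c[1:],plane(n,c[1],.2225))
  except Exception:print(n,"hidden")
cv2.imwrite("pics/b2.png",np.hstack([ims["scene"][110:310,130:400],ims["side"][90:290,130:400]])[...,::-1])
E
```

```text
t 9.6 p [0.6046 0.1674 0.2185] yaw 2.2 lag 0.0658 rad -0.0854 handle est deg 46.8 F tool xy -0.4 0.6 0.0 j6 1.61
scene (array([311.35915493, 188.27464789]), array([306, 181,  12,  15, 142], dtype=int32)) [[0.55712691 0.17611841]]
side (array([225.80625, 134.66875]), array([222, 124,   9,  22, 160], dtype=int32)) [[0.53773953 0.16342959]]
```

View pics/b2.png

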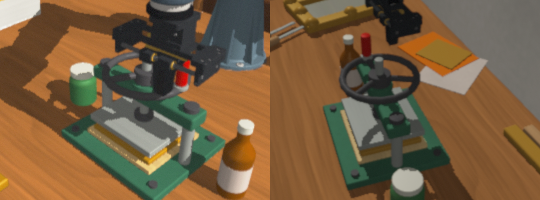

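Handle stands half a turn on, at (366,45) in the composite's right view, with the tool behind it. Second stroke.

```bash
python3 shift.py '0,0,0,-0.02,0,0,0;0,0,0,-0.012,0,0,0;0,0,0,-0.006,0,0,0;0,0,0,-0.006,0,0,0' 
python3 shift.py '0,0,-0.1047,-0.009,-0.0017,0,0;0,0,-0.1047,-0.0091,-0.0017,0,0;0,0,-0.1047,-0.0091,-0.0017,0,0;0,0,-0.1047,-0.0091,-0.0017,0,0;0,0,-0.1047,-0.0091,-0.0017,0,0' >/dev/null; python3 st.py
python3 shift.py '0,0,-0.1047,-0.0091,-0.0017,0,0;0,0,-0.1047,-0.0091,-0.0017,0,0;0,0,-0.1047,-0.0091,-0.0017,0,0;0,0,-0.1047,-0.0091,-0.0017,0,0;0,0,-0.1047,-0.0091,-0.0017,0,0' >/dev/null; python3 st.py
```

```text
clock: 10.2
eef_pos: [0.5605, 0.1657, 0.2189]
orientation: [1.0, 0.019, 0.0, -0.0]
force: [-0.1, -0.3, 0.0]
finger_gap: 0.007
finger_force: 0.0
t 10.825 p [0.5155 0.1633 0.219 ] yaw 32.3 lag 0.0223 rad -0.085 handle est deg 95.4 F tool xy 3.1 -1.1 -0.4 j6 1.09
t 11.45 p [0.4771 0.1381 0.219 ] yaw 62.4 lag 0.0217 rad -0.0849 handle est deg 125.7 F tool xy 3.9 -0.1 0.2 j6 0.52
```

```bash
sed -i 's/h=r+.021\*x/h=r-.021*x/' st.py
python3 shift.py '0,0,-0.1047,-0.0091,-0.0017,0,0;0,0,-0.1047,-0.0091,-0.0017,0,0;0,0,-0.1047,-0.0091,-0.0017,0,0;0,0,-0.1047,-0.0091,-0.0017,0,0;0,0,-0.1047,-0.0091,-0.0017,0,0' >/dev/null; python3 st.py
python3 shift.py '0,0,-0.1047,-0.009,-0.0017,0,0;0,0,-0.1047,-0.009,-0.0017,0,0;0,0,-0.1047,-0.009,-0.0017,0,0;0,0,-0.1047,-0.009,-0.0017,0,0;0,0,-0.1047,-0.009,-0.0017,0,0' >/dev/null; python3 st.py
python3 shift.py '0,0,-0.1047,-0.009,-0.0017,0,0;0,0,-0.1047,-0.009,-0.0017,0,0;0,0,-0.1047,-0.009,-0.0017,0,0;0,0,0,0,0,0,0' >/dev/null; python3 st.py
python3 - <<'E'
from h import *
ims={n:ctrl.read_camera(n) for n in BX}
for n in BX:
  try:c=red2(ims[n],n);q=plane(n,c[1],.2225)[0];print(n,c[1:],q,np.degrees(np.arctan2(q[1]-.0795,q[0]-.5422)))
  except Exception:print(n,"hidden")
E
```

```text
t 12.075 p [0.4564 0.0971 0.219 ] yaw 92.4 lag 0.0211 rad -0.085 handle est deg -177.7 F tool xy 3.6 0.1 0.1 j6 -0.09
t 12.7 p [0.4589 0.0517 0.219 ] yaw 122.3 lag 0.021 rad -0.0852 handle est deg -147.7 F tool xy 3.0 1.1 1.9 j6 -0.71
t 13.2 p [0.4721 0.0267 0.2189] yaw 140.0 lag 0.0198 rad -0.0855 handle est deg -129.2 F tool xy -0.0 -0.0 -0.2 j6 -1.07
scene (array([269.00518135, 149.59585492]), array([265, 137,  10,  25, 193], dtype=int32)) [0.48961401 0.01383112] -128.68686925498812
side (array([224.31666667, 174.65      ]), array([219, 163,  11,  25, 240], dtype=int32)) [0.48735529 0.01446313] -130.14048413789047
```

```bash
python3 shift.py '0,0,-0.1047,-0.009,-0.0017,0,0;0,0,-0.1047,-0.009,-0.0017,0,0;0,0,-0.1047,-0.009,-0.0017,0,0;0,0,-0.1047,-0.009,-0.0017,0,0;0,0,-0.1047,-0.009,-0.0017,0,0' >/dev/null; python3 shift.py '0,0,-0.07,-0.006,-0.0012,0,0;0,0,0,0,0,0,0' >/dev/null; python3 st.py
cat > lk.py <<'E'
from h import *
import sys
ims={n:ctrl.read_camera(n) for n in BX}
ref={n:cv2.imread(f"pics/{n}0.png")[...,::-1] for n in BX}
for n in BX:
  for l,i in(("ref",ref[n]),("now",ims[n])):
    try:c=red2(i,n);q=plane(n,c[1],.2225)[0];print(n,l,c[1].round(2),c[2],np.degrees(np.arctan2(q[1]-.0795,q[0]-.5422)).round(2))
    except Exception:print(n,"hidden")
a=[np.hstack([d[n][120:220,200:300] for d in(ref,ims)]) for n in BX]
cv2.imwrite(f"pics/{sys.argv[1]}.png",cv2.resize(np.hstack(a)[...,::-1],None,fx=2,fy=2))
E
python3 lk.py c1
```

```text
t 14.175 p [ 0.5128 -0.0032  0.2186] yaw 174.0 lag 0.0206 rad -0.0853 handle est deg -95.7 F tool xy 0.2 -0.0 -0.1 j6 -1.7
scene ref [244.76 154.04] [240 142  11  26 257] -89.54
scene now [249.27 152.37] [244 140  11  26 229] -97.84
side ref [254.73 173.87] [250 162  10  25 223] -86.88
side now [248.9  184.14] [245 181   9   7  49] -99.21
```

View pics/c1.png

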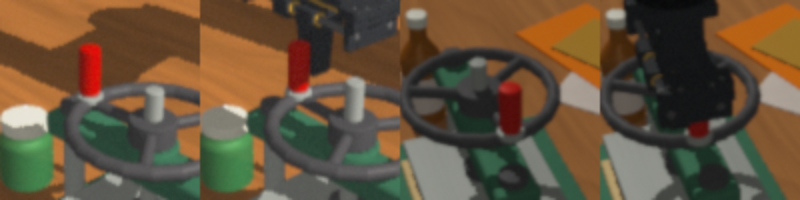

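The handle is about 8° short: (249,152) now against (245,154) in the scene view. I push 5° more, back away and compare both views unobstructed.

```bash
python3 shift.py '0,0,-0.045,-0.0039,-0.0008,0,0;0,0,-0.045,-0.0039,-0.0008,0,0;0,0,0,0,0,0,0' >/dev/null; python3 st.py
python3 shift.py '0,0,0,0.03,0,0,0;0,0,0,0.05,0,0,0;0,0,0,0.05,0,0,0;0,0,0,0.05,0,0,0;0,0,0,0,0,0,0'
python3 lk.py c2
```

```text
t 14.65 p [ 0.5201 -0.0054  0.2186] yaw 179.2 lag 0.0208 rad -0.0852 handle est deg -90.7 F tool xy 0.9 0.6 0.8 j6 -1.8
clock: 15.28
eef_pos: [0.3384, -0.0028, 0.2186]
orientation: [0.008, 1.0, -0.0, 0.001]
force: [1.1, 0.4, 0.2]
finger_gap: 0.003
finger_force: 0.0
scene ref [244.76 154.04] [240 142  11  26 257] -89.54
scene now [246.48 153.56] [242 141  10  26 241] -92.34
side ref [254.73 173.87] [250 162  10  25 223] -86.88
side now [251.91 174.3 ] [247 161  10  27 223] -90.87
```

View pics/c2.png

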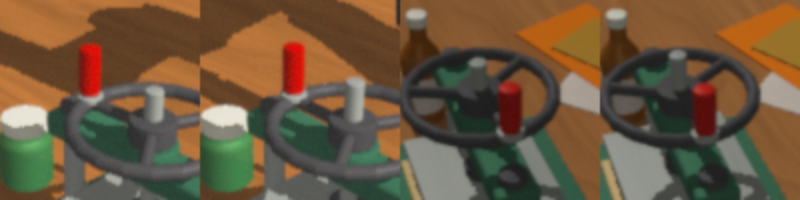

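```bash
cat > fine.py <<'E'
from h import *
W={"scene":(228,130,262,176),"side":(236,150,270,196)}
def cen(i,n):
    x0,y0,x1,y1=W[n];i=i[y0:y1,x0:x1].astype(float)
    w=np.clip(i[...,0]-1.0*i[...,1]-0*i[...,2],0,None);red=(i[...,0]>2.5*i[...,1])&(i[...,0]>2*i[...,2])
    w=cv2.dilate(red.astype(np.uint8),np.ones((3,3)))*np.minimum(w/np.percentile(w[red],50),1)
    # subtract wood-colour leakage: chroma ratio
    w*=np.clip((i[...,0]/(i[...,1]+1)-2)/2,0,1)
    yy,xx=np.mgrid[y0:y1,x0:x1];return np.array([(w*xx).sum(),(w*yy).sum()])/w.sum()
def ang(n,c):q=plane(n,c,.2225)[0]-[.5422,.0795];return np.degrees(np.arctan2(q[1],q[0]))
for n in BX:
    r=cv2.imread(f"pics/{n}0.png")[...,::-1];a=cen(r,n)
    b=np.mean([cen(ctrl.read_camera(n),n) for _ in range(3)],0)
    print(n,a.round(2),b.round(2),"to go deg",round(ang(n,a)-ang(n,b),2))
E
python3 fine.py
```

```text
scene [245.1 154. ] [246.95 153.29] to go deg 3.45
side [254.68 173.29] [251.9  173.91] to go deg 4.18
```

```bash
python3 shift.py '0,0,0,-0.05,0,0,0;0,0,0,-0.05,0,0,0;0,0,0,-0.05,0,0,0;0,0,0,-0.02,0,0,0;0,0,0,-0.01,0,0,0' >/dev/null; python3 st.py
python3 shift.py '0,0,-0.032,-0.0028,-0.0006,0,0;0,0,-0.032,-0.0028,-0.0006,0,0;0,0,0,0,0,0,0' >/dev/null; python3 st.py
python3 shift.py '0,0,0,0.03,0,0,0;0,0,0,0.05,0,0,0;0,0,0,0.05,0,0,0;0,0,0,0.05,0,0,0;0,0,0,0,0,0,0'
python3 fine.py
```

```text
t 16.3 p [ 0.5211 -0.0055  0.2176] yaw 179.3 lag 0.0201 rad -0.0852 handle est deg -90.1 F tool xy 4.3 -1.2 1.7 j6 -1.8
t 16.675 p [ 0.5252 -0.0067  0.2184] yaw -177.0 lag 0.0214 rad -0.0852 handle est deg -87.3 F tool xy 3.0 0.7 -1.5 j6 -1.86
clock: 17.3
eef_pos: [0.3447, -0.0159, 0.2192]
orientation: [-0.025, 1.0, -0.001, 0.002]
force: [0.1, -0.3, 0.3]
finger_gap: 0.006
finger_force: 0.0
scene [245.1 154. ] [245.41 153.98] to go deg 0.35
side [254.68 173.29] [254.19 173.42] to go deg 0.76
```

The handle is back within about 0.5° of its start, and the tool is clear. Lift a little and hand in.

```bash
python3 shift.py '0,0,0,0,0,-0.04,0;0,0,0,0,0,-0.04,0;0,0,0,0,0,0,0;0,0,0,0,0,0,0'; python3 -c "
from plant import ctrl
print(ctrl.job_done())"
```

```text
clock: 18.1
eef_pos: [0.3464, -0.0159, 0.2979]
orientation: [-0.026, 1.0, 0.0, -0.001]
force: [-0.3, 0.2, -0.7]
finger_gap: 0.007
finger_force: 0.0
the job is handed in; nothing more can be done
None
```

I pushed the wheel one full turn counterclockwise with closed fingertips. By the two cameras the handle stands within about 0.5° of its start, the arm is clear, the bottle and jar were not touched, and I handed the job in at 18.1 s.

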